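# Ready the pencil driver over the proud screw

### The job

First turn the speed knob on the driver's control unit clockwise until its white line points at the long mark of the scale. Then draw the cordless pencil driver out of its sloping holder, turn it upright with the bit pointing straight down, and bring the bit's tip two to five centimetres right above the one screw that still stands proud of the housing's lid. Finish while holding it there, still and clear of everything, ready to drive; leave the knob at its mark and the other things on the bench where they are.

Things in the scene. Friction and masses are not known exactly. Their poses are not given: they have to be found in the camera images.
- knob (a joint): Angle of the speed knob, rad, growing clockwise seen from above, 0 to 4.7. It points at the long mark at 1.885; the 11 marks are 0.471 apart, the first at 0, so the long one is the fifth. Light friction (0.04 N m), no spring: it stays where it is left.
- knob_grip (a point): On the black knob's vertical axis, 91 mm over the bench, where to grip. A 44 mm disc (top at 68 mm) bears a grip bar 42 mm long, 14 mm thick, its top at 98 mm. The point turns with the knob: x along the bar, the white pointer line on its -x side, z up. It is centred on the grey control unit, 120 x 110 x 54 mm, fixed to the bench.
- dial_mark (a point): Middle of the long white mark (16 x 4 mm, the other marks are 5 x 1.5 mm) on the top of the control unit, 43.5 mm from the knob's axis. z is up.
- driver: Cordless pencil driver, round, 200 mm long, 0.22 kg. Origin: the bit's tip; z runs along its axis to the butt. From the tip: steel bit 6 mm across to 40 mm, metal cone to 60 mm, plain grey handle 30 mm across to 200 mm; balance point at about 100 mm. Starts in the holder, its axis 0.65 rad from vertical, butt leaning to the holder's -x (the robot's side); the last 75 mm of handle stick out.
- driver_butt (a point): Centre of the driver's butt end, 200 mm from the bit's tip.
- holder: Driver's holder, fixed: bare metal square tube, 36 mm inside, 44 mm outside, 125 mm deep, bottom closed, sloping 0.65 rad from vertical with its mouth towards the holder's -x, on a foot 160 x 90 x 10 mm. Origin on the bench under it, z up. The driver must be drawn 125 mm along the tube's axis until its tip is free.
- holder_mouth (a point): Centre of the tube's mouth, 130 mm over the bench, 30 mm towards -x from the holder's origin. Axes as the holder's (z vertical).
- housing: Small light grey housing with a darker grey lid, 100 x 80 mm, lid's top 53.5 mm over the bench, in a 120 x 100 mm nest plate fixed to the bench. Origin on the bench under its middle, z up. Four steel screws, heads 10 mm across, 40 mm (x) and 30 mm (y) from the middle: three are driven home, the one at -x, -y stands proud.
- screw (a point): Centre of the top of the proud screw's head, 70 mm over the bench, 16.5 mm over the lid. z is up.
- tape: Roll of tape lying flat, 84 mm across, 24 mm high; the origin is the centre of its underside. Bystander, to be left alone.
- jar: Clear jar with a lid, 66 mm across, 100 mm high, standing; the origin is the centre of its underside. Bystander, to be left alone.
- screwdriver: Ordinary screwdriver lying on the bench, 200 mm long, 26 mm thick; the origin is under its middle. Bystander, to be left alone.
Mind the look-alikes: they are no part of the job. Leave any orange or purple look-alike of the housing alone.

How it is judged:
By the outcome, as a careful person would: the job done as asked, in the order asked, and still so for the second after the job is handed in, while the arm keeps its last pose, push and grip.
It also fails if it takes over 59 s, if anything falls off the work surface, if the arm or the gripper's body presses on something with over 40 N, if the wrist force passes 120 N, or if a joint passes its speed limit or range.

### The arm

A 6-joint arm with a two-finger parallel gripper is mounted at the origin on the work surface. World frame = base frame: x ahead of the robot, y to its left, z up, the work surface at z = 0. Lengths are in m, angles in degrees, forces in N, time in s.
With the tool pointing down it reaches from about 0.4 to 0.825 m from the base axis. Payload 7 kg.
Tool frame: the origin (TCP) lies midway between the tips of the shut fingers; the grasp point (between the pads) lies 19 mm behind it (ctrl.grasp_offset is the distance from the TCP to the grasp point, in m); z points along the fingers, x is the direction in which the jaws open and shut, and the axes are right-handed (so a half turn about z gives the same grasp; the last joint's range is limited). The gripper opens to 88 mm and grips with 3 to 60 N. Pads are 19 mm wide; open, the fingers measure 130 mm over their backs; the gripper's body (78 mm by 193 mm) begins 47 mm behind the grasp point.
Start: joints at [-54.941, 20.546, 0.682, 0, -70.136, -16.507], TCP at [0.215, -0.64, 0.227] pointing down, gripper open.
Joint ranges: [-176.03, 176.03], [-82.01, 121.73], [-58.28, 71.71], [-173.87, 95.51], [-174.79, -0.11], [-173.66, 173.66]. Speed limits (degrees/s): [136.94, 136.94, 172.46, 180, 180, 180].

### API

Orientations are given as [roll, pitch, yaw] about the fixed x, y, z axes, in that order (R = Rz(yaw) Ry(pitch) Rx(roll)).
In Python, from plant import sensors, snapshot, order, ctrl gives the robot as it stands.
- The arm moves only by the tool send_rows, never from a script. Its argument "commands" is a list of rows, each a list of 3 entries, a list of its own where there are three numbers: the closure, from 0 (fully open) to 1 (shut), then the shift along the world's x, y, z in units of 0.25 m (1.0 is 0.25 m), then the turn, a rotation vector about the world's x, y, z in units of 360 degrees (1.0 is 360 degrees). In form: [[hand, [x, y, z], [ax, ay, az]], ...]. A call has 1 to 12 rows; each row shifts and turns the pose as measured when the row begins; what a row does not reach is not made up. A row lasts 1/10 s, in which the tool goes at most 50 mm and 8.59 degrees, less where a joint would pass 70% of its speed; a pose out of reach is approached as far as the arm can. A call with a number of a shift or a turn outside -1 to 1 is refused whole. A call with a gripper value outside its range is refused whole. The fingers move at their own pace and stop on an object; the grip force is fixed at half the most. Time passes only in rows, so rows that do not move let the fingers close. It gives the time, the measured TCP pose, the force and the opening at its end, in the units of the state.
- sensors.get_obs(): the state, without advancing time (a new reading comes with each control period).
- snapshot(name): name is "side" or "top"; returns a dict with "color" (384x512x3 uint8, blue, green, red), "z_map" (384x512 float32, m along the optical axis (not along the pixel's ray), 0 where there is no reading), "mtx" (3x3 intrinsics, pixels), "k1" (the pictures are not rectified: a ray, as slopes to the right and down, at radius r is drawn at 1 + k1 r^2 times it, then the intrinsics apply), "xyz" and "attitude" of the camera in the world. Camera axes: x right, y down, z forward; pixel columns grow to the right and rows downward; lengths in m; the calibration is good to about 2 mm. A picture is of the moment at which its call begins.
- order.close_job(): hands the job in, once; it reports no verdict.
The state is a dict: "clock": time; "joint_pos": joint angles; "qvel": joint speeds; "tau": joint torques, N m; "tool_pos": TCP position; "orientation": TCP orientation; "force": force on the tool from outside, world axes, zero at the start; "moment": the same for the moment, N m; "opening": finger opening in m.
Only numpy, scipy, OpenCV 4.12 (cv2) and the standard library are available. Lean on these libraries where they do the work, as an engineer would, in place of code of your own. Each camera call takes 0.05 s, during which the arm holds its last target.

## Working session

There is one attempt and no reset: what is moved stays moved. The work goes in short steps, Python scripts to look and compute and a tool call to move; the robot and the scene stay as the last step left them, time stands still between calls to the robot, and variables do not carry over. Pictures are saved under pics/ and viewed, and the job is handed in when it is done.

Besides the shell and the picture viewer there is one more tool, called after "Emit:" as name(argument=value, ...) on one line, values as JSON. send_rows: Moves the arm, as the interface text tells. Its arguments: {"type":"object","properties":{"commands":{"type":"array","items":{"type":"array"}}},"required":["commands"]}

```bash
ls; mkdir -p pics
cat > h.py <<'E'
import numpy as np, cv2
from plant import sensors, snapshot, order, ctrl
from scipy.spatial.transform import Rotation as R
E
python3 - <<'E'
from h import *
import pickle
o=sensors.get_obs(); print({k:np.round(v,3) for k,v in o.items()}, ctrl.grasp_offset)
for n in("side","top"):
    s=snapshot(n); pickle.dump(s,open(n+"0.pkl","wb")); cv2.imwrite(f"pics/{n}0.png",s["color"])
    print(n,s["mtx"],s["k1"],s["xyz"],s["attitude"])
E
```

```text
pics
{'clock': np.float64(0.0), 'joint_pos': array([-5.4941e+01,  2.0591e+01,  6.3600e-01, -1.9000e-02, -7.0138e+01,
       -1.6508e+01]), 'qvel': array([-0.045,  0.004, -0.039, -0.008, -0.013, -0.002]), 'tau': array([ 1.0000e-03, -5.8272e+01,  2.9306e+01,  6.9980e+00,  7.0000e-03,
       -0.0000e+00]), 'tool_pos': array([ 0.215, -0.639,  0.226]), 'orientation': array([-1.79990e+02, -9.50000e-02,  1.08545e+02]), 'force': array([-0.638,  0.542, -0.342]), 'moment': array([ 0.011,  0.005, -0.045]), 'opening': np.float64(0.088)} 0.0188
side [[349.52268174   0.         258.64665927]
 [  0.         349.52268174 191.50274989]
 [  0.           0.           1.        ]] -0.0010049828751464644 [0.45213172 0.76254531 0.98221417] [-138.02733425   -0.18807018 -169.7226505 ]
top [[435.70796811   0.         256.02801264]
 [  0.         435.70796811 189.48135407]
 [  0.           0.           1.        ]] -0.11766785191197093 [0.52511138 0.03871195 1.67319941] [-177.05944299    0.71652981  -91.44476644]
```

View pics/side0.png

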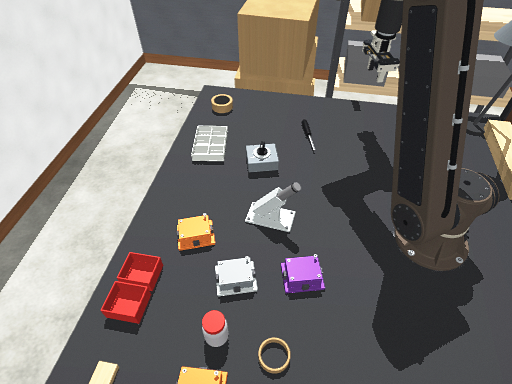

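View pics/top0.png

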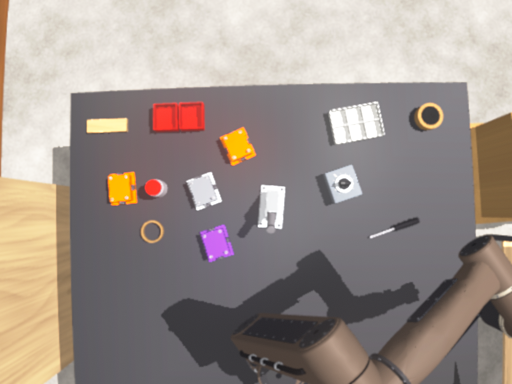

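The side view shows the control unit at (262,156), the holder with the driver at (272,212) and the light grey housing at (236,277). The look-alikes are orange at (196,232) and (203,378), and purple at (303,273). In the top view the unit is at (343,184), the holder at (271,207) and the grey housing at (204,191). Next I enlarge the crops of these.

```bash
cat >> h.py <<'E'
import pickle
def ray(s,u,v):
    p=cv2.undistortPoints(np.array([[[u,v]]],float),s["mtx"],np.array([s["k1"],0,0,0.]))[0,0]
    d=R.from_euler('xyz',s["attitude"],degrees=True).apply([p[0],p[1],1]); return np.array(s["xyz"]),d
def plane(s,u,v,z):
    c,d=ray(s,u,v); return c+d*(z-c[2])/d[2]
def proj(s,P):
    q=R.from_euler('xyz',s["attitude"],degrees=True).inv().apply(np.atleast_2d(P)-s["xyz"])
    q=q[:,:2]/q[:,2:]; r2=(q**2).sum(1)[:,None]; q=q*(1+s["k1"]*r2)
    return q*s["mtx"][0,0]+s["mtx"][:2,2]
def tri(s1,p1,s2,p2):
    c1,d1=ray(s1,*p1); c2,d2=ray(s2,*p2); A=np.stack([d1,-d2],1); t=np.linalg.lstsq(A,c2-c1,rcond=None)[0]
    a,b=c1+d1*t[0],c2+d2*t[1]; return (a+b)/2,np.linalg.norm(a-b)
def crop(s,u,v,w,h,k=8):
    return cv2.resize(s["color"][v:v+h,u:u+w],None,fx=k,fy=k,interpolation=cv2.INTER_CUBIC)
def load(n): return pickle.load(open(n+".pkl","rb"))
E
python3 - <<'E'
from h import *
t=load("top0");s=load("side0")
a=np.hstack([crop(t,320,160,48,48),crop(s,240,134,48,48)])
b=np.hstack([crop(t,180,167,48,48),crop(s,212,252,48,48)])
cv2.imwrite("pics/c_knob.png",a);cv2.imwrite("pics/c_hous.png",b)
c=np.hstack([crop(t,240,175,60,60,6),crop(s,240,174,64,60,6)]);cv2.imwrite("pics/c_hold.png",c)
for n,q,z in(("knob",(343,184),.068),("hous",(204,191),.05),("hold",(271,207),.05)): print(n,plane(t,*q,z).round(3))
E
```

```text
knob [ 0.62  -0.266  0.068]
hous [0.608 0.252 0.05 ]
hold [0.542 0.003 0.05 ]
```

View pics/c_knob.png

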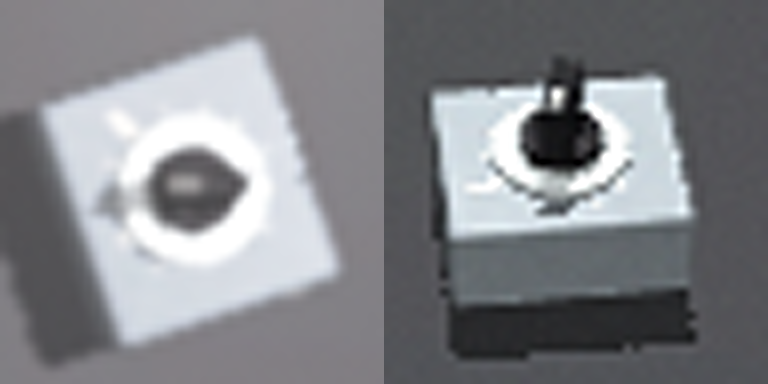

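View pics/c_hous.png

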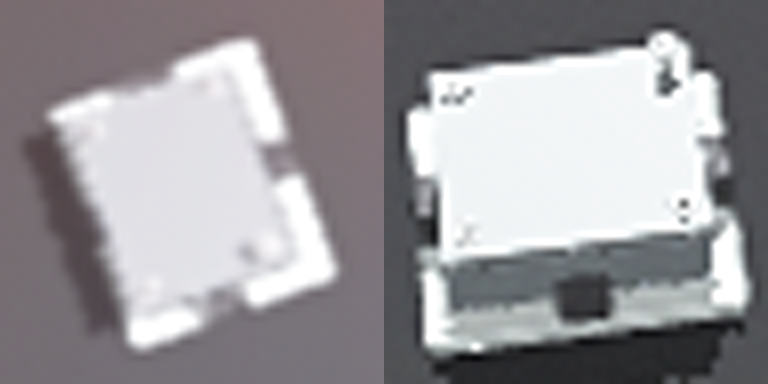

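View pics/c_hold.png

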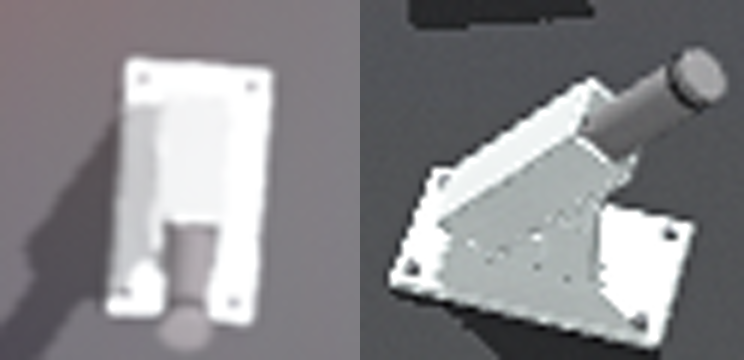

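Run:
```python
from h import *
t=load("top0");s=load("side0")
def c(s,u,v):
    a=s["color"][v:v+24,u:u+32].astype(float)
    a=255*(a/255)**0.5
    return cv2.resize(a.astype(np.uint8),None,fx=12,fy=12,interpolation=cv2.INTER_NEAREST)
def c2(s,u,v):
    a=np.clip((s["color"][v:v+24,u:u+32].astype(float)-150)*2.4,0,255)
    return cv2.resize(a.astype(np.uint8),None,fx=12,fy=12,interpolation=cv2.INTER_NEAREST)
cv2.imwrite("pics/k2.png",np.vstack([np.hstack([c(t,328,172),c(s,246,139)]),np.hstack([c2(t,328,172),c2(s,246,139)])]))
print("screw",tri(t,(212.7,198),s,(295,257.6)), plane(s,295,257.6,.07))
m=(s["color"][139:165,246:280].max(2))
print(m[:, :])
```

```text
screw (array([0.51015265, 0.21701257, 0.11078032]), np.float64(0.13831512688578723)) [0.44067619 0.197372   0.07      ]
[[ 87  88  88  88  89  87  86  89  88  88  89  87  89  90  88  89  86  87
   85  89  86  89  88  87  89  89  88  88  91  89  88  88  88  88]
 [ 89  89  88  87  87  89  89  86  87  89  87  89  88  89  88  88  89  90
   89  87  88  87  89  88  86  89  88  89  87  88  88  89  89  89]
 [ 89  88  88  90  90  88  89  88  89  88  88  87  87  89  90  63  62  82
   73  88  87  88  88  88  89  88  87  86  87  89  87  88  89  87]
 [ 87  89  87  87  88  88  89  89  89  88  90  87  87  89  91  56  52  58
   54  84  85  86  87  85  86  84  84  83  86  84  90  89  89  88]
 [ 88  85  88  88  87  86  87  86  87  84  84  83  86  85  70  53  56  54
   29  77  77  77  75  74  96 101 131 150 113  87  87  88  89  87]
 [ 84  82  81  79  80  78  79  79  77  75  95 100 103 151  59  44  55  42
   57 199 242 242 243 237 236 234 235 234 242 119  83  89  87  88]
 [139 149 150 156 194 201 206 152 237 244 238 237 239 245  96 255 150  21
   47 225 230 226 229 229 230 229 226 227 227 116  83  88  8
[... 1986 characters left out ...]
  67 215 232 228 227 227 229 229 227 227 227 228 122  95 101  97 227
  233 226 225 225 226 223 223 225 225 224 225 225 233 243 163  95]
 [ 44  66 208 231 228 227 228 229 230 229 228 229 230 233 235 241 240 237
  239 236 236 236 231 226 215 211 208 188 175 166 158 154 122  90]
 [ 46  74 201 235 234 238 238 237 237 237 232 229 222 217 197 186 182 170
  161 150 143 134 132 118 114 109 103 103 102 100 100 101  98  88]
 [ 45  62 165 190 178 167 157 151 142 138 134 120 116 110 108 103 106 107
  103 103 105 107 105 105 102 104 108 107 107 102 104 110  95  88]
 [ 90  63  91 105 104 104 102 103 104 108 107 105 108 107 107 106 110 108
  108 108 105 108 107 108 107 105 107 107 108 107 107 111  94  87]]
```

View pics/k2.png

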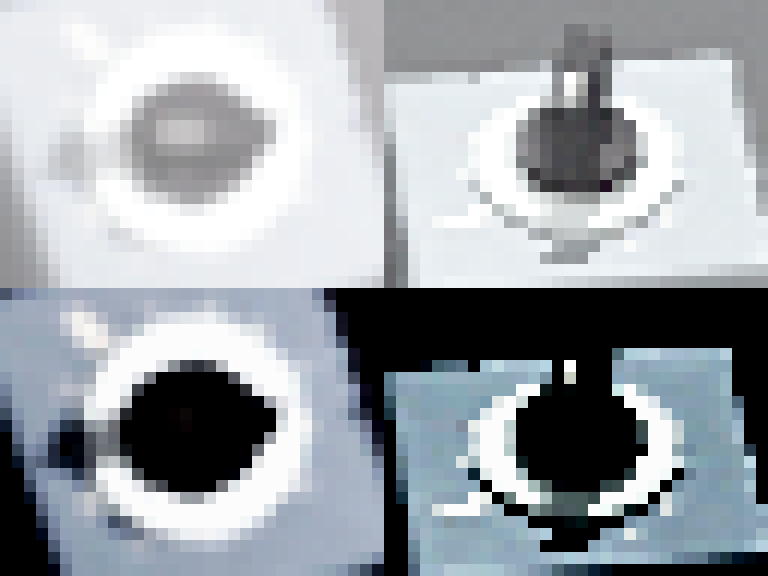

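The side housing's proud screw is at (247,258), since I forgot the crop offset before. The white pointer line sits on the bar's camera-side (+y) end at side pixel (262,146) and top pixel (344,183). The long mark is at top (335,175) and side (252.5,157).

Run:
```python
from h import *
t=load("top0");s=load("side0")
print("screw",tri(t,(212.7,198),s,(247.1,257.6)), plane(s,247.1,257.6,.07), plane(t,212.7,198,.07))
# box outlines: bright bluish
for n,S,(u,v,w,h),z in(("t",t,(315,155,58,58),.054),):
    m=(S["color"][v:v+h,u:u+w].max(2)>175).astype(np.uint8)
    cs,_=cv2.findContours(m,cv2.RETR_EXTERNAL,cv2.CHAIN_APPROX_NONE); c=max(cs,key=cv2.contourArea)
    r=cv2.minAreaRect(c); b=cv2.boxPoints(r)+[u,v]; P=np.array([plane(S,*q,z) for q in b]); print("unit",P.round(3),P.mean(0).round(4))
# ring : >=250
m=(t["color"][165:205,325:362].min(2)>=240).astype(np.uint8)
cs,_=cv2.findContours(m,cv2.RETR_EXTERNAL,cv2.CHAIN_APPROX_NONE); 
for c in cs:
    if len(c)>5: e=cv2.fitEllipse(c); print("ring t",e[0][0]+325,e[0][1]+165,e[1],plane(t,e[0][0]+325,e[0][1]+165,.058), cv2.contourArea(c))
g=t["color"][170:200,328:362].max(2); print(g)
for p in((341.3,182.8),(345,182.7),(350.7,182.8)): print(plane(t,*p,.098).round(4))
for p in((261.5,147.5),(261.5,145)): print('s',plane(s,*p,.09).round(4))
print("mark t",plane(t,335,175.2,.055), "s",plane(s,252.5,157.2,.055))
```

```text
screw (array([0.58205362, 0.21839482, 0.06194454]), np.float64(0.0023390044353465383)) [0.58206915 0.22329861 0.07      ] [0.58061819 0.21731359 0.07      ]
unit [[ 0.663 -0.201  0.054]
 [ 0.696 -0.304  0.054]
 [ 0.583 -0.34   0.054]
 [ 0.55  -0.237  0.054]] [ 0.6229 -0.2704  0.054 ]
ring t 343.3728942871094 182.63438987731934 (16.248048782348633, 19.199052810668945) [ 0.62568151 -0.26900081  0.058     ] 107.0
[[134 133 135 ... 139 138 139]
 [147 153 165 ... 138 138 139]
 [194 213 221 ... 138 138 138]
 ...
 [ 84  84  92 ... 132 133 133]
 [ 84  85  88 ... 134 133 133]
 [ 85  85  86 ... 134 133 133]]
[ 0.6228 -0.2538  0.098 ]
[ 0.6228 -0.2673  0.098 ]
[ 0.6219 -0.2882  0.098 ]
s [ 0.6225 -0.2552  0.09  ]
s [ 0.625  -0.2698  0.09  ]
mark t [ 0.65445478 -0.23914397  0.055     ] s [ 0.65381669 -0.23198916  0.055     ]
```

Unit yaw is about 18°, so the long mark lies at about 45° in world yaw. The pointer is at about 88°, so it needs about 43° clockwise. First I move over the knob.

Emit:
send_rows(commands=[[0,[0.117,0.106,0],[0,0,0.0139]],[0,[0.117,0.106,0],[0,0,0.0139]],[0,[0.117,0.106,0],[0,0,0.0139]],[0,[0.117,0.106,0],[0,0,0.0139]],[0,[0.117,0.106,0],[0,0,0.0139]],[0,[0.117,0.106,0],[0,0,0.0139]],[0,[0.117,0.106,0],[0,0,0.0139]],[0,[0.117,0.106,0],[0,0,0.0139]],[0,[0.117,0.106,0],[0,0,0.0139]],[0,[0.117,0.106,0],[0,0,0.0139]],[0,[0.117,0.106,0],[0,0,0.0139]],[0,[0.117,0.106,0],[0,0,0.0139]]])

```text
clock: 1.3
tool_pos: [0.5708, -0.3086, 0.2199]
orientation: [-180.0, -0.6, 170.5]
force: [0.3, -1.0, -0.6]
opening: 0.0874
```

```bash
cat >> h.py <<'E'
def go(pos,rpy,n=1):
    o=sensors.get_obs(); d=(np.array(pos)-o["tool_pos"])/.25
    r=(R.from_euler('xyz',rpy,degrees=True)*R.from_euler('xyz',o["orientation"],degrees=True).inv()).as_rotvec()/(2*np.pi)
    print("at",o["tool_pos"].round(4),o["orientation"].round(2),"op",round(o["opening"],4),"F",o["force"].round(1),"q",o["joint_pos"].round(1))
    print("total shift",d.round(4),"turn",r.round(4)," per row of",n,(d/n).round(4),(r/n).round(4))
E
python3 - <<'E'
from h import *
go([.623,-.270,.15],[180,0,178.5],3)
E
```

```text
at [ 0.5708 -0.3086  0.2199] [-179.97   -0.64  170.46] op 0.0874 F [ 0.3 -1.  -0.6] q [-11.2  18.7  -2.9   0.1 -69.    1.6]
total shift [ 0.2087  0.1544 -0.2795] turn [-0.0001 -0.0018  0.0223]  per row of 3 [ 0.0696  0.0515 -0.0932] [-0.     -0.0006  0.0074]
```

Emit:
send_rows(commands=[[0,[0.07,0.052,-0.07],[0,-0.0006,0.0074]],[0,[0.07,0.052,-0.07],[0,-0.0006,0.0074]],[0,[0.07,0.052,-0.07],[0,-0.0006,0.0074]],[0,[0,0,0],[0,0,0]]])

```text
clock: 1.7
tool_pos: [0.6285, -0.263, 0.1638]
orientation: [179.9, -0.0, 179.3]
force: [-0.9, 0.1, -0.3]
opening: 0.0876
```

Run:
```python
from h import *
go([.623,-.270,.074],[180,0,178.5],4)
S=snapshot("side"); cv2.imwrite("pics/k3.png",crop(S,200,90,110,90,7))
```

```text
at [ 0.6285 -0.263   0.1638] [ 1.7992e+02 -3.0000e-02  1.7929e+02] op 0.0876 F [-0.9  0.1 -0.3] q [ -6.4  23.5  -3.2  -0.1 -63.3   5.7]
total shift [-0.022  -0.0278 -0.3593] turn [-0.0002 -0.0001 -0.0022]  per row of 4 [-0.0055 -0.007  -0.0898] [-0.0001 -0.     -0.0005]
```

View pics/k3.png

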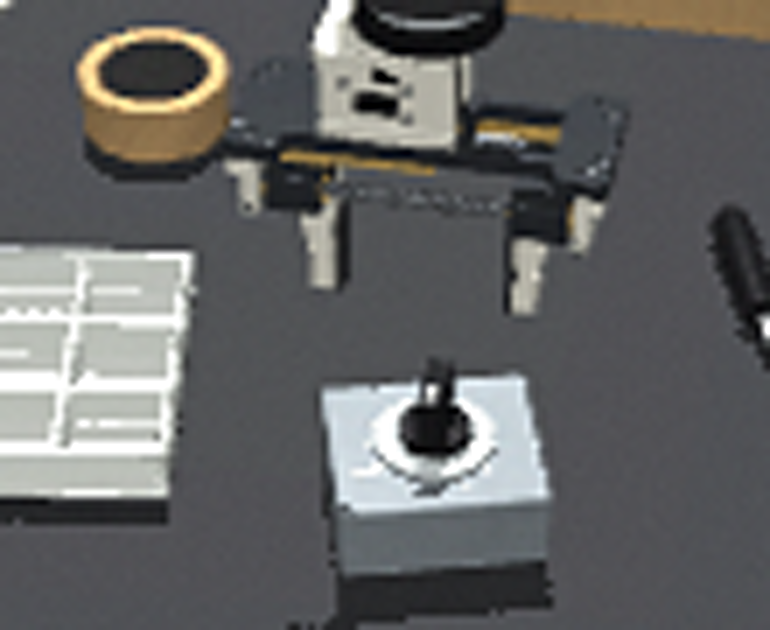

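The fingers straddle the knob bar at crop (437,380). Descending.

Emit:
send_rows(commands=[[0,[-0.0055,-0.007,-0.09],[0,0,-0.0005]],[0,[-0.0055,-0.007,-0.09],[0,0,-0.0005]],[0,[-0.0055,-0.007,-0.09],[0,0,-0.0005]],[0,[-0.0055,-0.007,-0.08],[0,0,-0.0005]],[0,[0,0,0],[0,0,0]]])

```text
clock: 2.25
tool_pos: [0.6217, -0.2739, 0.0792]
orientation: [-179.9, 0.2, 178.2]
force: [-0.3, 0.2, -0.8]
opening: 0.0873
```

Run:
```python
from h import *
go([.623,-.270,.074],[180,0,178.5],1)
```

```text
at [ 0.6217 -0.2739  0.0792] [-179.94    0.24  178.17] op 0.0873 F [-0.3  0.2 -0.8] q [ -7.4  27.4  -9.    0.  -53.3   5.5]
total shift [ 0.0054  0.0158 -0.0206] turn [0.0002 0.0007 0.0009]  per row of 1 [ 0.0054  0.0158 -0.0206] [0.0002 0.0007 0.0009]
```

Emit:
send_rows(commands=[[0,[0.005,0.013,-0.016],[0,0,0.001]],[0,[0,0,0],[0,0,0]],[0.5,[0,0,0],[0,0,0]],[0.6,[0,0,0],[0,0,0]],[0.7,[0,0,0],[0,0,0]],[0.8,[0,0,0],[0,0,0]],[1,[0,0,0],[0,0,0]],[1,[0,0,0],[0,0,0]]])

```text
clock: 3.05
tool_pos: [0.6255, -0.272, 0.0815]
orientation: [-179.8, 0.7, 178.5]
force: [-0.1, 0.5, -0.2]
opening: 0.045
```

Run:
```python
from h import *
go([.623,-.270,.074],[180,0,134.8],8)
print(sensors.get_obs()["moment"])
```

```text
at [ 0.6255 -0.272   0.0815] [-179.83    0.69  178.52] op 0.045 F [-0.1  0.5 -0.2] q [ -7.1  27.3  -9.    0.1 -53.    5.6]
total shift [-0.0102  0.0081 -0.0302] turn [ 0.0012  0.0016 -0.1214]  per row of 8 [-0.0013  0.001  -0.0038] [ 0.0002  0.0002 -0.0152]
[0.04595925 0.15424518 0.04623348]
```

Emit:
send_rows(commands=[[0.7,[-0.01,0.008,-0.024],[0.0012,0.0016,0]],[0.7,[0,0,-0.004],[0,0,0]]])

```text
clock: 3.25
tool_pos: [0.6228, -0.2697, 0.0741]
orientation: [179.7, 0.1, 178.5]
force: [0.3, -0.6, 0.2]
opening: 0.0299
```

Run:
```python
from h import *
go([.623,-.270,.074],[180,0,178.5],1)
```

```text
at [ 0.6228 -0.2697  0.0741] [1.7972e+02 6.0000e-02 1.7852e+02] op 0.0299 F [ 0.3 -0.6  0.2] q [ -7.2  27.8  -9.   -0.4 -53.2   5.9]
total shift [ 0.0009 -0.001  -0.0006] turn [-0.0008  0.0002 -0.0001]  per row of 1 [ 0.0009 -0.001  -0.0006] [-0.0008  0.0002 -0.0001]
```

Emit:
send_rows(commands=[[1,[0,0,-0.002],[0,0,0]],[1,[0,0,-0.002],[0,0,0]],[1,[0,0,0],[0,0,0]],[1,[0,0,0],[0,0,0]]])

```text
clock: 3.65
tool_pos: [0.6242, -0.2698, 0.0726]
orientation: [179.7, 0.2, 178.5]
force: [-0.4, 0.8, 2.0]
opening: 0.0138
```

Run:
```python
from h import *
go([.623,-.270,.074],[180,0,134.8],8)
S=snapshot("side"); cv2.imwrite("pics/k4.png",crop(S,210,110,100,80,8))
```

```text
at [ 0.6242 -0.2698  0.0726] [1.7973e+02 1.5000e-01 1.7855e+02] op 0.0138 F [-0.4  0.8  2. ] q [ -7.2  28.   -9.   -0.4 -52.9   5.9]
total shift [-0.0048 -0.001   0.0056] turn [-0.0005  0.0007 -0.1215]  per row of 8 [-0.0006 -0.0001  0.0007] [-0.0001  0.0001 -0.0152]
```

View pics/k4.png

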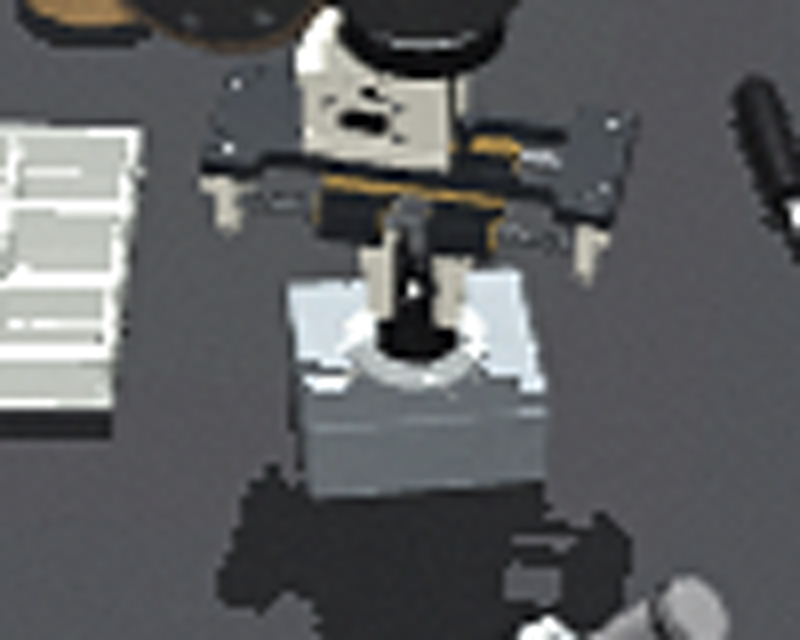

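The jaws hold the 14 mm bar (opening 13.8 mm) and the white pointer line shows at crop (413,288) on the +y end. Turning clockwise.

Emit:
send_rows(commands=[[1,[0,0,0.001],[0,0,-0.01]],[1,[0,0,0],[0,0,-0.0139]],[1,[0,0,0],[0,0,-0.0139]],[1,[0,0,0],[0,0,-0.0139]],[1,[0,0,0],[0,0,-0.0139]],[1,[0,0,0],[0,0,-0.0139]],[1,[0,0,0],[0,0,-0.0139]]])

```text
clock: 4.4
tool_pos: [0.623, -0.2694, 0.0726]
orientation: [179.7, 0.0, 143.7]
force: [2.1, 0.5, -1.0]
opening: 0.0136
```

Run:
```python
from h import *
go([.6235,-.270,.074],[180,0,134.8],3)
```

```text
at [ 0.623  -0.2694  0.0726] [1.7973e+02 4.0000e-02 1.4369e+02] op 0.0136 F [ 2.1  0.5 -1. ] q [ -7.1  27.8  -9.2  -0.3 -52.8 -29.1]
total shift [ 0.0018 -0.0026  0.0056] turn [-0.0005  0.0006 -0.0247]  per row of 3 [ 0.0006 -0.0009  0.0019] [-0.0002  0.0002 -0.0082]
```

Emit:
send_rows(commands=[[1,[0.001,-0.001,0.001],[0,0,-0.011]],[1,[0,0,0.001],[0,0,-0.01]],[1,[0,0,0],[0,0,-0.003]],[1,[0,0,0],[0,0,0]]])

```text
clock: 4.8
tool_pos: [0.6228, -0.2691, 0.0726]
orientation: [179.7, -0.0, 134.6]
force: [1.9, 0.7, -1.2]
opening: 0.0137
```

Run:
```python
from h import *
go([.6235,-.270,.074],[180,0,134.8],1)
S=snapshot("side");
# unit yaw from clean first pics: side view & top line fits
s=load("side0");t=load("top0")
def edge(S,u,v,w,h,th,z):
    m=(S["color"][v:v+h,u:u+w].max(2)>th).astype(np.uint8)
    cs,_=cv2.findContours(m,cv2.RETR_EXTERNAL,cv2.CHAIN_APPROX_NONE);c=max(cs,key=cv2.contourArea)
    P=np.array([plane(S,p[0]+u,p[1]+v,z)[:2] for p in c[:,0]])
    r=cv2.minAreaRect((P*1000).astype(np.float32)); print(r)
for th in(165,180,195,210): edge(t,315,155,58,58,th,.054)
for th in(165,180,195,205): edge(s,236,138,56,40,th,.054)
# marks: bright white vs blue-grey, by saturation
c=t["color"].astype(int); 
sub=c[165:204,322:364]; print((sub[:,:,2]-0)[:18,8:22])
cv2.imwrite("pics/k5.png",crop(S,210,110,100,80,8))
```

```text
at [ 0.6228 -0.2691  0.0726] [ 1.7973e+02 -2.0000e-02  1.3460e+02] op 0.0137 F [ 1.9  0.7 -1.2] q [ -7.1  27.8  -9.2  -0.3 -52.8 -38.1]
total shift [ 0.0028 -0.0034  0.0056] turn [-0.0006  0.0005  0.0006]  per row of 1 [ 0.0028 -0.0034  0.0056] [-0.0006  0.0005  0.0006]
((622.7152099609375, -270.19512939453125), (120.47064971923828, 109.47334289550781), 16.93947410583496)
((622.8722534179688, -270.6920471191406), (118.09382629394531, 108.2446060180664), 16.93844223022461)
((623.4977416992188, -270.1492919921875), (116.462890625, 105.80559539794922), 17.458248138427734)
((623.9112548828125, -270.15386962890625), (113.42601013183594, 104.76615905761719), 16.934513092041016)
((624.1195068359375, -264.0163269042969), (116.82523345947266, 105.90956115722656), 17.053743362426758)
((624.1942138671875, -264.28955078125), (115.93827056884766, 105.07992553710938), 16.865503311157227)
((624.03369140625, -264.4949035644531), (115.65310668945312, 103.71337890625), 16.734416961669922)
((623.9857177734375, -264.5558776855469), (115.38677215576172, 102.88908386230469), 16.86351203918457)
[[135 135 1
[... 351 characters left out ...]
8 194 203 210 215 217 219 218 217 217 217 218 217]
 [204 210 214 217 218 217 217 219 219 219 220 219 218 217]
 [217 217 218 223 230 223 217 218 218 221 227 222 220 221]
 [217 217 220 237 251 244 226 217 215 218 229 238 242 244]
 [215 215 217 229 250 254 245 224 219 232 250 255 255 255]
 [213 213 214 217 234 250 251 237 243 255 255 255 255 255]
 [215 215 215 213 217 225 227 243 255 255 255 255 255 255]
 [216 216 216 215 211 213 236 255 255 255 255 243 208 180]
 [215 215 217 220 215 219 253 255 255 245 201 143 109 103]
 [214 214 220 228 225 233 255 255 249 175 110  95  93  95]
 [213 213 218 215 214 246 255 255 227 129  91 103 109 109]
 [212 214 212 198 199 246 246 230 164  95  93 138 153 155]]
```

View pics/k5.png

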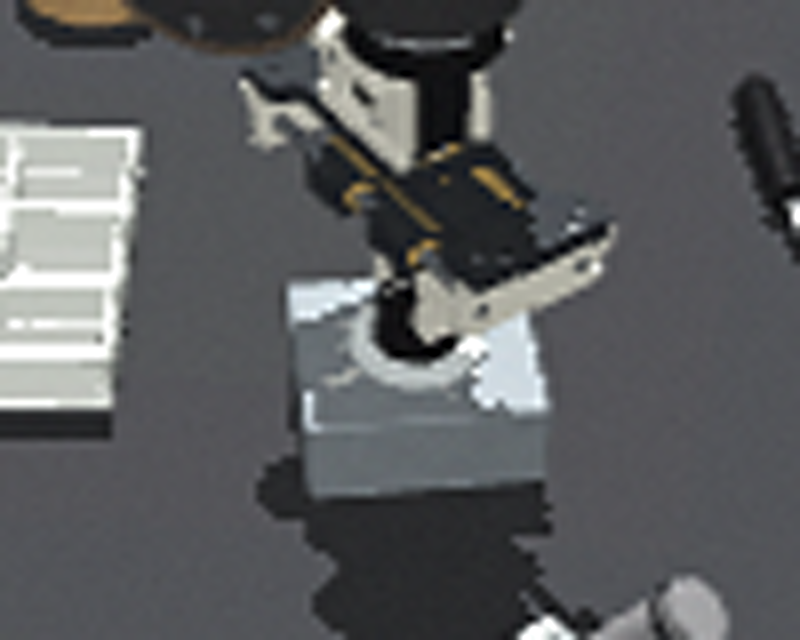

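Emit:
send_rows(commands=[[0.7,[0,0,0],[0,0,0]],[0.5,[0,0,0],[0,0,0]],[0.4,[0,0,0],[0,0,0]],[0.3,[0,0,0.01],[0,0,0]],[0,[0,0,0.1],[0,0,0]],[0,[0,0,0.15],[0,0,0]],[0,[0,0,0.15],[0,0,0]],[0,[-0.1,0.1,0.15],[0,0,0]],[0,[-0.12,0.12,0.15],[0,0,0]],[0,[-0.12,0.12,0],[0,0,0]],[0,[-0.12,0.12,0],[0,0,0]],[0,[-0.12,0.12,0],[0,0,0]]])

```text
clock: 6.05
tool_pos: [0.4763, -0.1275, 0.249]
orientation: [179.9, -0.3, 134.6]
force: [1.1, 2.2, -0.4]
opening: 0.0873
```

Run:
```python
from h import *
go([.6235,-.270,.074],[180,0,134.8],1)
S=snapshot("side");T=snapshot("top");pickle.dump(S,open("side1.pkl","wb"));pickle.dump(T,open("top1.pkl","wb"))
print(sensors.get_obs()["clock"])
cv2.imwrite("pics/k6.png",np.hstack([crop(S,240,134,48,48),crop(T,320,160,48,48)]))
cv2.imwrite("pics/s6.png",S["color"])
```

```text
at [ 0.4763 -0.1275  0.249 ] [179.91  -0.25 134.59] op 0.0873 F [ 1.1  2.2 -0.4] q [  7.7   2.4 -19.4  -0.3 -68.3 -53. ]
total shift [ 0.5887 -0.5698 -0.6999] turn [-0.0007 -0.0003  0.0006]  per row of 1 [ 0.5887 -0.5698 -0.6999] [-0.0007 -0.0003  0.0006]
6.15
```

View pics/k6.png

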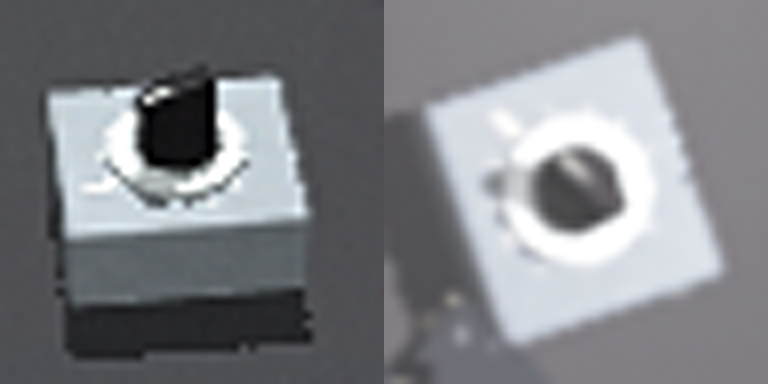

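View pics/s6.png

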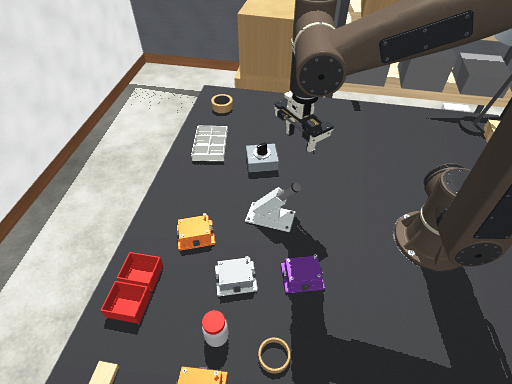

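In the side crop the pointer end of the bar is at (150,95), and in the top crop it lies up-left, towards the long mark at (503,122). The knob is set. Next I measure the holder and the driver.

Run:
```python
from h import *
t=load("top0");s=load("side0")
C=[(128,60),(272,70),(257,325),(107,315)]
P=np.array([plane(t,240+a/6,175+b/6,.01) for a,b in C]);print(P.round(4),P.mean(0))
d=P[0]-P[3]+P[1]-P[2];print("yaw long",np.degrees(np.arctan2(d[1],d[0])),np.linalg.norm(d)/2)
e=P[0]-P[1]+P[3]-P[2];print("yaw short-90",np.degrees(np.arctan2(e[1],e[0]))-90)
B,er=tri(t,(240+187/6,175+328/6),s,(240+340/6,174+74/6));print("butt",B,er)
print("screws top", )
# housing outlines
S=t["color"][160:222,172:236]; hsv=cv2.cvtColor(S,cv2.COLOR_BGR2HSV); m=(S.max(2)>165).astype(np.uint8)
cs,_=cv2.findContours(m,cv2.RETR_EXTERNAL,cv2.CHAIN_APPROX_NONE);c=max(cs,key=cv2.contourArea)
PP=np.array([plane(t,p[0]+172,p[1]+160,.03)[:2] for p in c[:,0]]);print(cv2.minAreaRect((PP*1000).astype(np.float32)))
c2=np.hstack([crop(t,262,205,20,32,18),crop(s,276,174,24,32,18)]);cv2.imwrite("pics/butt.png",c2)
```

```text
[[ 0.6277  0.0366  0.01  ]
 [ 0.6189 -0.0549  0.01  ]
 [ 0.4572 -0.0409  0.01  ]
 [ 0.4659  0.0541  0.01  ]] [ 0.54242391 -0.00125205  0.01      ]
yaw long -5.570254235482761 0.16252263063940342
yaw short-90 -5.363107053976464
butt [0.46425879 0.00720054 0.17815154] 0.001805209732810725
screws top
((611.1784057617188, 254.68487548828125), (124.32627868652344, 103.82780456542969), 18.694456100463867)
```

View pics/butt.png

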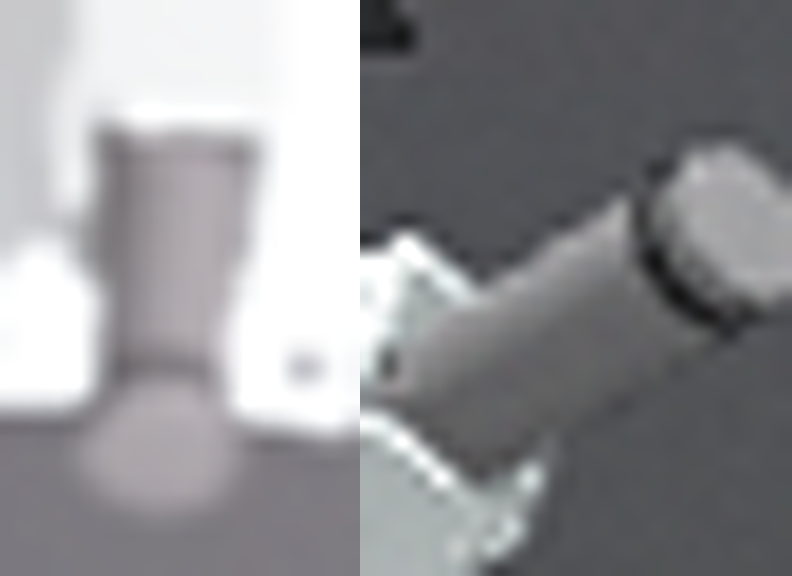

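Run:
```python
from h import *
t=load("top0");s=load("side0")
print("butt",tri(t,(270.9,229.7),s,(296.3,186.5)))
Q=[(20.59,.636,.215,-.639,.226),(18.7,-2.9,.5708,-.3086,.2199),(23.5,-3.2,.6285,-.263,.1638),(27.4,-9,.6217,-.2739,.0792),(28,-9,.6242,-.2698,.0726),(2.4,-19.4,.4763,-.1275,.249)]
J1=[-54.94,-11.2,-6.4,-7.4,-7.2,7.7]
for off in(0,.192):
  A=[];b=[]
  for (q2,q3,x,y,z),j in zip(Q,J1):
    q2,q3=np.radians([q2,q3]);p=q2-q3;r=np.sqrt(x*x+y*y-off**2)
    A+= [[1,0,np.sin(q2),np.cos(p),np.sin(p)],[0,1,np.cos(q2),-np.sin(p),np.cos(p)]];b+=[r,z]
    print(j-np.degrees(np.arctan2(y,x)), np.hypot(x,y)*np.sin(np.radians(j-np.degrees(np.arctan2(y,x)))))
  x,res,rk,sv=np.linalg.lstsq(np.array(A),np.array(b),rcond=None);print(x.round(3),res,sv.round(3),(np.array(A)@x-b).round(4))
```

```text
butt (array([0.4647431 , 0.00815632, 0.17825525]), np.float64(0.002948093182769838))
16.4638064446617 0.19107483122620098
17.197638084805284 0.19185379326440052
16.30719614646246 0.19130273884756135
16.37666732783198 0.1915465089844577
16.17560633882974 0.18943954202380736
22.68605942304455 0.19016797807837413
[ 0.031 -0.171  0.567  0.462  0.025] [1.14604361e-05] [4.231 3.458 0.26  0.211 0.18 ] [-0.0013  0.0004  0.0024  0.0001 -0.0005  0.0007 -0.001   0.      0.001
 -0.0002 -0.0005 -0.001 ]
16.4638064446617 0.19107483122620098
17.197638084805284 0.19185379326440052
16.30719614646246 0.19130273884756135
16.37666732783198 0.1915465089844577
16.17560633882974 0.18943954202380736
22.68605942304455 0.19016797807837413
[-0.002 -0.189  0.601  0.46   0.01 ] [9.34944115e-06] [4.231 3.458 0.26  0.211 0.18 ] [-0.0013 -0.0004  0.0021 -0.0001 -0.0007  0.0002 -0.001   0.0001  0.0011
 -0.0002 -0.0002  0.0005]
```

Run:
```python
from h import *
go([.459,.0066,.25],[160,0,84.5],9)
```

```text
at [ 0.4742 -0.1261  0.2496] [179.85  -0.29 134.73] op 0.0879 F [0.2 0.3 1. ] q [  7.8   2.1 -19.5  -0.3 -68.4 -53. ]
total shift [-0.0607  0.531   0.0017] turn [ 0.0183 -0.0539 -0.1382]  per row of 9 [-0.0067  0.059   0.0002] [ 0.002  -0.006  -0.0154]
```

Emit:
send_rows(commands=[[0,[-0.0067,0.059,0],[0.002,-0.006,-0.0154]],[0,[-0.0067,0.059,0],[0.002,-0.006,-0.0154]],[0,[-0.0067,0.059,0],[0.002,-0.006,-0.0154]],[0,[-0.0067,0.059,0],[0.002,-0.006,-0.0154]],[0,[-0.0067,0.059,0],[0.002,-0.006,-0.0154]],[0,[-0.0067,0.059,0],[0.002,-0.006,-0.0154]],[0,[-0.0067,0.059,0],[0.002,-0.006,-0.0154]],[0,[-0.0067,0.059,0],[0.002,-0.006,-0.0154]],[0,[0,0,0],[0,0,0]]])

```text
clock: 7.05
tool_pos: [0.4614, -0.0055, 0.2538]
orientation: [161.1, 0.6, 88.4]
force: [0.6, -0.5, 0.3]
opening: 0.0878
```

Run:
```python
from h import *
go([.4635,.0062,.224],[160,0,84.5],2)
```

```text
at [ 0.4614 -0.0055  0.2538] [161.13   0.55  88.45] op 0.0878 F [ 0.6 -0.5  0.3] q [  33.3  -14.4  -41.9   15.   -48.1 -133.4]
total shift [ 0.0084  0.0469 -0.1192] turn [ 0.0013 -0.0032 -0.0109]  per row of 2 [ 0.0042  0.0235 -0.0596] [ 0.0007 -0.0016 -0.0055]
```

Emit:
send_rows(commands=[[0,[0.004,0.023,-0.06],[0.0007,-0.0016,-0.0055]],[0,[0.004,0.023,-0.06],[0.0007,-0.0016,-0.0055]],[0,[0,0,0],[0,0,0]]])

```text
clock: 7.35
tool_pos: [0.4641, 0.0066, 0.225]
orientation: [159.9, -0.0, 84.8]
force: [-0.8, -0.5, -0.7]
opening: 0.0877
```

Run:
```python
from h import *
go([.4934,.0033,.1413],[160,0,84.5],5)
S=snapshot("side");T=snapshot("top")
cv2.imwrite("pics/d1.png",np.hstack([crop(S,230,130,90,100,4),crop(T,230,160,90,100,4)]))
```

```text
at [0.4641 0.0066 0.225 ] [ 1.5986e+02 -1.0000e-02  8.4820e+01] op 0.0877 F [-0.8 -0.5 -0.7] q [  35.8  -13.4  -47.1   19.5  -42.5 -143.9]
total shift [ 0.117  -0.0131 -0.335 ] turn [ 0.      0.0004 -0.0009]  per row of 5 [ 0.0234 -0.0026 -0.067 ] [ 0.      0.0001 -0.0002]
```

View pics/d1.png

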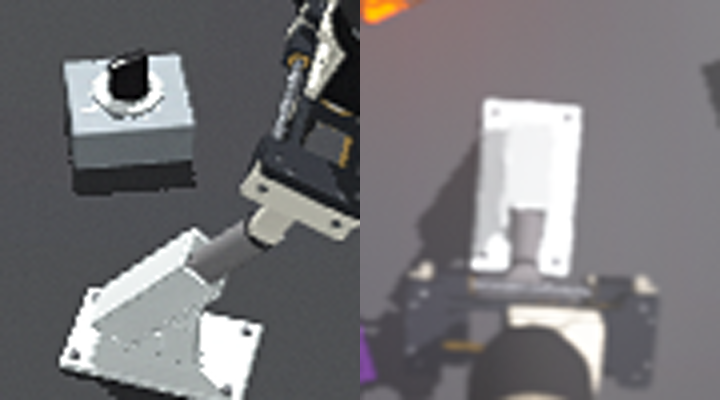

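Tool above the butt, side crop (265,235), with the jaws on either side. Joint 3 is close to its limit, so I use less tilt (roll 172).

Run:
```python
from h import *
go([.4778,.0048,.225],[172,0,84.5],3)
```

```text
at [0.4652 0.0068 0.2269] [ 1.5976e+02 -7.0000e-02  8.4840e+01] op 0.0877 F [ 0.2 -0.1  0.6] q [  35.7  -13.4  -46.9   19.5  -42.6 -143.7]
total shift [ 0.0505 -0.008  -0.0076] turn [ 0.003   0.0339 -0.0009]  per row of 3 [ 0.0168 -0.0027 -0.0025] [ 0.001   0.0113 -0.0003]
```

Emit:
send_rows(commands=[[0,[0.0168,-0.0027,-0.0025],[0.001,0.0113,-0.0003]],[0,[0.0168,-0.0027,-0.0025],[0.001,0.0113,-0.0003]],[0,[0.0168,-0.0027,-0.0025],[0.001,0.0113,-0.0003]],[0,[0,0,0],[0,0,0]],[0,[0.008,-0.001,-0.06],[0,0,0]],[0,[0.008,-0.001,-0.06],[0,0,0]]])

```text
clock: 8.05
tool_pos: [0.4861, 0.004, 0.2011]
orientation: [172.1, -0.5, 85.1]
force: [0.6, 0.0, 0.2]
opening: 0.0876
```

Run:
```python
from h import *
go([.4896,.0036,.1404],[172,0,84.5],3)
```

```text
at [0.4861 0.004  0.2011] [172.1   -0.47  85.15] op 0.0876 F [0.6 0.  0.2] q [  26.8   -1.5  -32.5    4.7  -52.2 -124.4]
total shift [ 0.0139 -0.0016 -0.2426] turn [-0.0013 -0.0001 -0.0018]  per row of 3 [ 0.0046 -0.0005 -0.0809] [-0.0004 -0.     -0.0006]
```

Much better joint margins.

Emit:
send_rows(commands=[[0,[0.0046,-0.0005,-0.08],[-0.0004,0,-0.0006]],[0,[0.0046,-0.0005,-0.08],[-0.0004,0,-0.0006]],[0,[0.0046,-0.0005,-0.07],[-0.0004,0,-0.0006]],[0,[0,0,0],[0,0,0]]])

```text
clock: 8.45
tool_pos: [0.4904, 0.0023, 0.1432]
orientation: [171.9, -0.1, 84.7]
force: [0.1, 0.2, 0.6]
opening: 0.0879
```

Run:
```python
from h import *
go([.4896,.0036,.1404],[172,0,84.5],1)
S=snapshot("side")
cv2.imwrite("pics/d2.png",crop(S,220,110,120,120,5))
```

```text
at [0.4904 0.0023 0.1432] [ 1.7187e+02 -1.4000e-01  8.4680e+01] op 0.0879 F [0.1 0.2 0.6] q [  26.7    2.4  -37.6    6.1  -43.2 -126.3]
total shift [-0.0032  0.0052 -0.011 ] turn [-0.0003  0.0004 -0.0005]  per row of 1 [-0.0032  0.0052 -0.011 ] [-0.0003  0.0004 -0.0005]
```

View pics/d2.png

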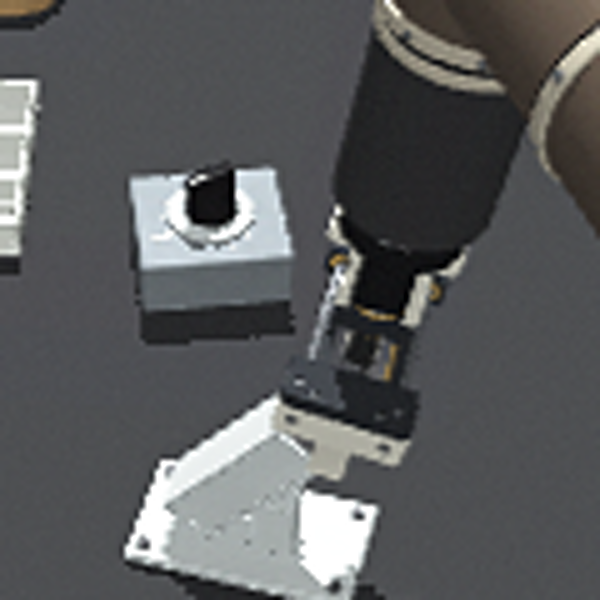

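The finger at crop (325,460) covers the exposed handle. Closing.

Emit:
send_rows(commands=[[0.6,[-0.002,0.004,-0.008],[0,0,0]],[0.6,[0,0,0],[0,0,0]],[0.6,[0,0,-0.002],[0,0,0]],[0.6,[0,0,-0.002],[0,0,0]],[0.6,[0,0,-0.002],[0,0,0]]])

```text
clock: 9.0
tool_pos: [0.4929, 0.0044, 0.1454]
orientation: [171.4, -0.4, 84.8]
force: [0.5, 0.5, 0.4]
opening: 0.0534
```

Run:
```python
from h import *
go([.4896,.0036,.1404],[172,0,84.5],1)
```

```text
at [0.4929 0.0044 0.1454] [171.39  -0.36  84.82] op 0.0534 F [0.5 0.5 0.4] q [  26.8    2.2  -37.6    6.3  -42.9 -126.4]
total shift [-0.0131 -0.0031 -0.0199] turn [-0.0008  0.0018 -0.0009]  per row of 1 [-0.0131 -0.0031 -0.0199] [-0.0008  0.0018 -0.0009]
```

Emit:
send_rows(commands=[[0.6,[-0.013,-0.003,-0.018],[0,0.001,0]],[1,[-0.002,0,-0.004],[0,0,0]],[1,[-0.002,0,-0.003],[0,0,0]],[1,[0,0,0],[0,0,0]],[1,[0,0,0],[0,0,0]]])

```text
clock: 9.5
tool_pos: [0.4893, 0.0061, 0.1396]
orientation: [171.6, -0.6, 84.9]
force: [-2.1, 0.4, 1.6]
opening: 0.0295
```

Run:
```python
from h import *
go([.4896,.0036,.1404],[172,0,84.5],1); print(sensors.get_obs()["moment"])
```

```text
at [0.4893 0.0061 0.1396] [171.62  -0.57  84.9 ] op 0.0295 F [-2.1  0.4  1.6] q [  27.     2.4  -38.2    5.9  -42.2 -126.3]
total shift [ 0.001  -0.0099  0.0033] turn [-0.0015  0.0012 -0.0011]  per row of 1 [ 0.001  -0.0099  0.0033] [-0.0015  0.0012 -0.0011]
[0.34045738 0.93353662 0.16723924]
```

Emit:
send_rows(commands=[[1,[-0.024,0.0023,0.032],[0,0,0]],[1,[-0.036,0.0035,0.048],[0,0,0]]])

```text
clock: 9.7
tool_pos: [0.4743, 0.0074, 0.1592]
orientation: [171.7, -0.5, 84.9]
force: [2.1, -0.1, -1.9]
opening: 0.0293
```

```bash
cat >> h.py <<'E'
g0=np.array([.4893,.0061,.1396]); ua=np.array([-.602,.058,.796])
def draw():
    o=sensors.get_obs(); d=o["tool_pos"]-g0; a=d@ua; print("drawn",a.round(4),"off",(d-a*ua).round(4),"fix units",(-(d-a*ua)/.25).round(4),"F",o["force"].round(1),"M",o["moment"].round(2),"op",o["opening"].round(4),o["orientation"].round(2),"q",o["joint_pos"].round(1))
E
python3 -c "
from h import *
draw()"
```

```text
Traceback (most recent call last):
  File "h.py", line 27, in draw
    o=sensors.get_obs(); d=o["tool_pos"]-g0; a=d@ua; print("drawn",a.round(4),"off",(d-a*ua).round(4),"fix units",(-(d-a*ua)/.25).round(4),"F",o["force"].round(1),"M",o["moment"].round(2),"op",o["opening"].round(4),o["orientation"].round(2),"q",o["joint_pos"].round(1))
                                                                                                                                                                                                 ^^^^^^^^^^^^^^^^^^
AttributeError: 'float' object has no attribute 'round'
```

Forces are small. Continuing the draw.

Emit:
send_rows(commands=[[1,[-0.036,0.0035,0.048],[0,0,0]],[1,[-0.036,0.0035,0.048],[0,0,0]]])

```text
clock: 9.9
tool_pos: [0.4552, 0.0086, 0.1843]
orientation: [171.7, -0.4, 84.8]
force: [1.6, 0.4, -1.8]
opening: 0.0294
```

```bash
sed -i 's/o\["opening"\].round(4),o\["ori/round(o["opening"],4),o["ori/' h.py
python3 -c "
from h import *
draw()"
```

```text
drawn 0.0562 off [-0.0003 -0.0007 -0.0001] fix units [0.001  0.003  0.0004] F [ 1.6  0.4 -1.8] M [ 0.01 -0.11  0.05] op 0.0294 [171.72  -0.43  84.85] q [  30.    -4.2  -37.8    5.8  -49.5 -128.6]
```

Drawn 56 mm and on the line. Going on to about 140 mm.

Emit:
send_rows(commands=[[1,[-0.036,0.0038,0.048],[0,0,0]],[1,[-0.036,0.0038,0.048],[0,0,0]],[1,[-0.036,0.0038,0.048],[0,0,0]],[1,[-0.036,0.0038,0.048],[0,0,0]],[1,[-0.036,0.0038,0.048],[0,0,0]],[1,[-0.024,0.0025,0.032],[0,0,0]]])

```text
clock: 10.5
tool_pos: [0.396, 0.0108, 0.2545]
orientation: [172.1, -0.3, 84.6]
force: [0.8, 1.1, -2.5]
opening: 0.0295
```

```bash
python3 -c "
from h import *
draw()
S=snapshot('side');T=snapshot('top')
cv2.imwrite('pics/d3.png',np.hstack([crop(S,220,80,130,150,3),crop(T,200,150,130,150,3)]))"
```

```text
drawn 0.1479 off [-0.0042 -0.0039 -0.0028] fix units [0.0169 0.0155 0.0112] F [ 0.8  1.1 -2.5] M [0.12 0.56 0.  ] op 0.0295 [172.06  -0.27  84.65] q [  36.   -14.6  -36.1    5.7  -62.5 -133.7]
```

View pics/d3.png

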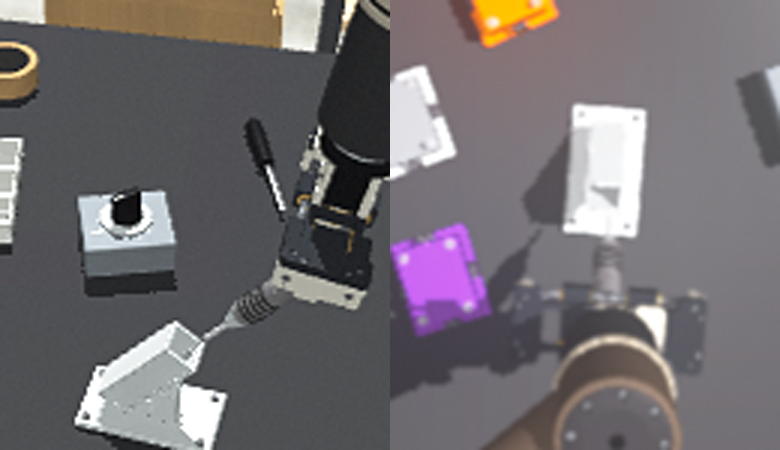

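The driver is free of the tube, with the tip at side crop (200,340). Next: lift, then turn upright about the holder's y axis.

Emit:
send_rows(commands=[[1,[-0.02,0.002,0.06],[0,0,0]],[1,[0,0,0.12],[0,0,0]],[1,[0,0,0.12],[0,0,0]],[1,[0,0,0.12],[0,0,0]],[1,[0,0,0.08],[0.0012,0.0128,0]],[1,[0.02,0,0],[0.0012,0.0128,0]],[1,[0.04,0.04,0],[0.0012,0.0128,0]],[1,[0.04,0.06,0],[0.0012,0.0128,0]],[1,[0.05,0.08,0],[0.0012,0.0128,0]],[1,[0.05,0.08,0],[0.0012,0.0128,0]],[1,[0.05,0.08,0],[0.0012,0.0128,0]],[1,[0.05,0.08,0],[0.0012,0.0128,0]]])

```text
clock: 11.8
tool_pos: [0.4681, 0.1168, 0.3784]
orientation: [-149.6, -0.4, 84.4]
force: [-0.6, 1.2, -1.8]
opening: 0.0295
```

```bash
python3 -c "
from h import *
draw()
print(sensors.get_obs()['tool_pos'])
S=snapshot('side');T=snapshot('top')
cv2.imwrite('pics/e1.png',S['color']);cv2.imwrite('pics/e1t.png',T['color'])"
```

```text
drawn 0.2093 off [0.1047 0.0985 0.0722] fix units [-0.419  -0.3941 -0.2888] F [-0.6  1.2 -1.8] M [-0.23 -2.11 -0.05] op 0.0295 [-149.56   -0.41   84.43] q [  24.3   17.2   15.3  -16.4 -114.1 -123.1]
[0.46807606 0.11675415 0.37836553]
```

View pics/e1.png

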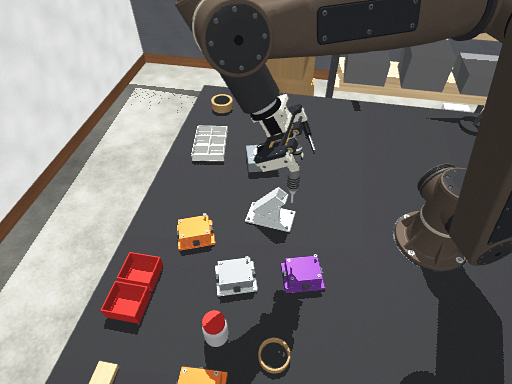

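View pics/e1t.png

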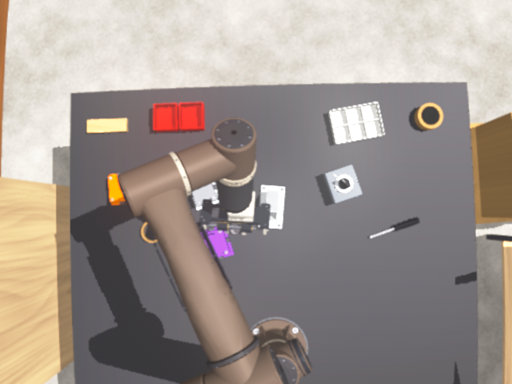

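The driver hangs nearly upright in the side view, from (290,165) to its tip at about (290,200). I'll check its axis and the screw with the depth map too.

```bash
cat >> h.py <<'E'
def pts(S,u0,v0,u1,v1):
    vv,uu=np.mgrid[v0:v1,u0:u1]; z=S["z_map"][v0:v1,u0:u1]
    p=cv2.undistortPoints(np.stack([uu.ravel(),vv.ravel()],1).astype(float)[:,None],S["mtx"],np.array([S["k1"],0,0,0.]))[:,0]
    q=np.c_[p*z.ravel()[:,None],z.ravel()]
    return (R.from_euler('xyz',S["attitude"],degrees=True).apply(q)+S["xyz"]).reshape(v1-v0,u1-u0,3)
E
python3 - <<'E'
from h import *
s=load("side0");t=load("top0")
P=pts(s,243,254,252,263); print(P[:,:,2].round(3)); print(P[3:6,3:6].round(4))
Pt=pts(t,180,167,228,215); z=Pt[:,:,2]; m=(z>.045)&(z<.06); print("lid mean",Pt[m].mean(0),m.sum()); print("max z",z.max(), Pt[z>.062].round(3)[:8])
lid=(Pt[m][:,:2]*1000).astype(np.float32); print(cv2.minAreaRect(lid))
Ps=pts(s,212,252,262,300); m=(Ps[:,:,2]>.046)&(Ps[:,:,2]<.06); print("lid side",cv2.minAreaRect((Ps[m][:,:2]*1000).astype(np.float32)))
S=snapshot("side"); pickle.dump(S,open("side2.pkl","wb"))
cv2.imwrite("pics/e2.png",crop(S,265,140,50,70,8))
E
```

```text
[[ 0.002  0.002  0.    -0.002  0.001 -0.001 -0.002 -0.     0.001]
 [ 0.001 -0.    -0.001  0.002 -0.003  0.     0.003 -0.001  0.001]
 [-0.     0.     0.     0.073  0.07   0.002 -0.002 -0.003 -0.004]
 [-0.003  0.001  0.07   0.068  0.069  0.07   0.05  -0.     0.002]
 [ 0.057  0.054  0.054  0.07   0.067  0.053  0.049  0.001 -0.003]
 [ 0.051  0.049  0.053  0.057  0.062  0.05   0.051  0.     0.001]
 [ 0.052  0.051  0.056  0.053  0.054  0.054  0.054 -0.001  0.005]
 [ 0.055  0.051  0.05   0.049  0.054  0.054  0.056  0.01   0.012]
 [ 0.052  0.05   0.054  0.055  0.052  0.054  0.055  0.052  0.013]]
[[[0.5861 0.2205 0.0678]
  [0.5829 0.2207 0.0689]
  [0.5799 0.2206 0.0696]]

 [[0.5851 0.225  0.0695]
  [0.5824 0.2232 0.0675]
  [0.5815 0.2143 0.0533]]

 [[0.5863 0.2208 0.0566]
  [0.5825 0.2234 0.062 ]
  [0.5812 0.216  0.0504]]]
lid mean [0.61103811 0.25707632 0.05260619] 533
max z 1.6731994101869538 [[0.525 0.039 1.673]
 [0.525 0.039 1.673]
 [0.525 0.039 1.673]
 [0.525 0.039 1.673]
 [0.525 0.039 1.673]
 [0.525 0.039 1.673]
 [0.656 0.264 0.062]
 [0.525 0.039 1.673]]
((611.8082275390625, 257.6257629394531), (100.38005828857422, 80.79170989990234), 19.451778411865234)
lid side ((613.0780639648438, 261.927978515625), (99.7663803100586, 82.3437271118164), 18.653873443603516)
```

View pics/e2.png

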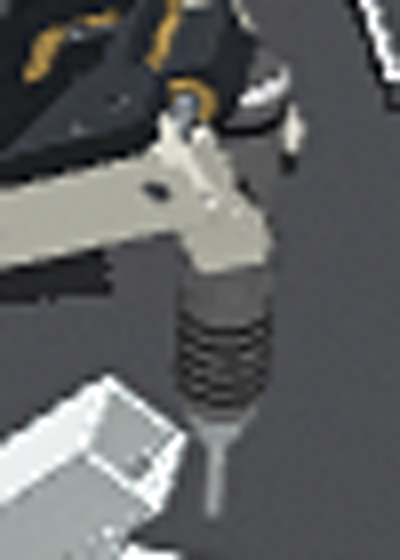

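Run:
```python
from h import *
S=load("side2"); o=sensors.get_obs()
Rt=R.from_euler('xyz',o["orientation"],degrees=True).as_matrix(); G=o["tool_pos"]-.0188*Rt[:,2]; print("G",G,"z_map around")
# handle ridge points by depth
P=pts(S,283,172,303,207); 
for r in range(0,35,2):
    row=P[r]; m=row[:,2]>.1
    if m.any(): print(172+r, 283+np.where(m)[0][[0,-1]], row[m].mean(0).round(4))
def ax(u,v):  # image point of axis -> point on plane through G, facing the camera horizontally
    c,d=ray(S,u,v); n=np.array(c-G); n[2]=0; n/=np.linalg.norm(n); k=((G-c)@n)/(d@n); return c+d*k
a=ax(265+226/8-.5,140+300/8-.5); b=ax(265+212/8-.5,140+516/8-.5)
print(a.round(4),b.round(4)); d=a-b; print("tilt deg x",np.degrees(np.arctan2(d[0],d[2])), "tip dist to G",np.linalg.norm(b-G), "G->a x",(G-a).round(4))
```

```text
G [0.47809866 0.11610748 0.39111452] z_map around
172 [288 298] [0.4761 0.1446 0.3737]
174 [288 298] [0.476  0.1303 0.3526]
176 [287 298] [0.4768 0.1296 0.3445]
178 [287 298] [0.4762 0.13   0.3377]
180 [287 298] [0.4757 0.1303 0.3307]
182 [287 298] [0.4751 0.1302 0.3232]
184 [287 297] [0.4758 0.1309 0.3163]
186 [287 297] [0.4753 0.1308 0.3085]
188 [287 297] [0.4747 0.1313 0.3014]
190 [287 297] [0.4741 0.1312 0.2936]
192 [283 295] [0.4807 0.1009 0.251 ]
194 [283 294] [0.4868 0.0585 0.1942]
196 [283 292] [0.4921 0.0388 0.1619]
198 [283 296] [0.4856 0.1466 0.2761]
200 [283 292] [0.4894 0.0571 0.1643]
202 [283 292] [0.4843 0.0851 0.1884]
204 [283 291] [0.4755 0.3055 0.44  ]
206 [298 298] [0.4521 0.7625 0.9822]
[0.4764 0.116  0.3273] [0.4731 0.1159 0.2178]
tilt deg x 1.7343086336121896 tip dist to G 0.17342409586035407 G->a x [0.0017 0.0001 0.0638]
```

Run:
```python
from h import *
go([.5745,.2189,.29],[-151.1,0,84.4],8)
```

```text
at [0.4686 0.1171 0.3749] [-149.36   -0.25   84.43] op 0.0299 F [-0.1  0.2 -3.2] q [  24.4   17.4   15.1  -16.4 -113.9 -123. ]
total shift [ 0.4237  0.4072 -0.3398] turn [-0.0012 -0.0047 -0.0001]  per row of 8 [ 0.053   0.0509 -0.0425] [-0.0001 -0.0006 -0.    ]
```

Emit:
send_rows(commands=[[1,[0.053,0.051,0],[-0.0001,-0.0006,0]],[1,[0.053,0.051,0],[-0.0001,-0.0006,0]],[1,[0.053,0.051,-0.05],[-0.0001,-0.0006,0]],[1,[0.053,0.051,-0.05],[-0.0001,-0.0006,0]],[1,[0.053,0.051,-0.05],[-0.0001,-0.0006,0]],[1,[0.053,0.051,-0.05],[-0.0001,-0.0006,0]],[1,[0.053,0.051,-0.05],[-0.0001,-0.0006,0]],[1,[0.03,0.03,-0.04],[0,0,0]],[1,[0,0,0],[0,0,0]]])

```text
clock: 12.85
tool_pos: [0.5743, 0.218, 0.2927]
orientation: [-151.2, -0.0, 84.3]
force: [-0.5, 0.2, -3.7]
opening: 0.0295
```

Run:
```python
from h import *
go([.5745,.2189,.2615],[-151.1,0,84.4],3)
S=snapshot("side"); pickle.dump(S,open("side3.pkl","wb"))
cv2.imwrite("pics/f1.png",crop(S,205,180,75,95,6))
```

```text
at [0.5743 0.218  0.2927] [-1.5116e+02 -4.0000e-02  8.4320e+01] op 0.0295 F [-0.5  0.2 -3.7] q [  28.4   30.2   25.2  -16.6 -108.8 -126.1]
total shift [ 0.0006  0.0038 -0.1246] turn [-0.0001  0.0002  0.0002]  per row of 3 [ 0.0002  0.0013 -0.0415] [-0.      0.0001  0.0001]
```

View pics/f1.png

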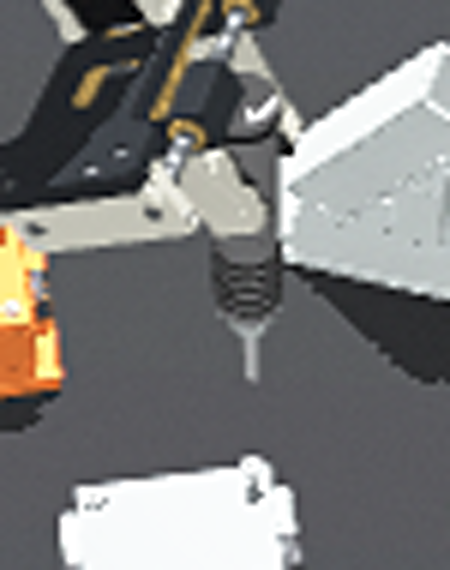

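Run:
```python
from h import *
S=load("side3"); o=sensors.get_obs()
Rt=R.from_euler('xyz',o["orientation"],degrees=True).as_matrix(); G=o["tool_pos"]-.0188*Rt[:,2]
tip=G-[0,0,.173]; print("G",G.round(4),"tip FK",tip.round(4),"proj tip",proj(S,tip).round(2),"obs",205+252/6-.5,180+380/6-.5)
print("proj of down at .07",proj(S,[tip[0],tip[1],.07]).round(2),"obs screw",205+255/6-.5,180+462/6-.5)
P=pts(S,240,220,256,250)
for r in range(0,30,2):
    m=P[r][:,2]>.08
    if m.any():print(220+r,240+np.where(m)[0][[0,-1]],np.median(P[r][m],0).round(4))
# image tilt
for v in np.arange(215,244): pass
def ax(u,v):
    c,d=ray(S,u,v); n=np.array(c-G); n[2]=0; n/=np.linalg.norm(n); k=((G-c)@n)/(d@n); return c+d*k
g=cv2.cvtColor(S["color"],cv2.COLOR_BGR2GRAY).astype(int)
print(g[218:246:2,236:258])
print("screw by depth",[p.round(4) for p in pts(S,243,254,252,262).reshape(-1,3) if p[2]>.066 and p[2]<.076])
```

```text
G [0.5832 0.2166 0.31  ] tip FK [0.5832 0.2166 0.137 ] proj tip [[246.7  243.21]] obs 246.5 242.83333333333334
proj of down at .07 [[247.19 255.63]] obs screw 247.0 256.5
220 [240 251] [0.5801 0.2305 0.2649]
222 [240 251] [0.5777 0.2315 0.2575]
224 [241 254] [0.5781 0.2315 0.2497]
226 [241 251] [0.5792 0.2307 0.2398]
228 [241 251] [0.5796 0.2312 0.2313]
230 [241 251] [0.5798 0.2317 0.2211]
232 [242 250] [0.58   0.2318 0.2144]
234 [244 248] [0.5775 0.2327 0.2067]
236 [246 247] [0.5816 0.2221 0.1812]
238 [241 247] [0.5807 0.2209 0.1701]
240 [246 247] [0.5825 0.2204 0.159 ]
242 [246 247] [0.5827 0.2205 0.1492]
[[213 135  90  83 162 196 199 202 205 200 210 179 127 101  93 167 255 236
  190 193 194 193]
 [ 88  91  90  92  69  88 101 108 108 107 105 107  92 100  94  63 186 193
  193 192 193 194]
 [ 92  93  92  92  60  55  98 106 105 109 109 107 108 107  85  46 194 226
  210 204 188 189]
 [ 91  91  90  93  75  62  63  44  40  63  64  63  28  57  59  55  37  32
   23  64 145 151]
 [ 93  92  91  96  64  43  80  49  43  63  67  66  31  58  62  55  89  96
   96  51  41  42]
 [ 91  91  91  92  7
[... 364 characters left out ...]
3  90  93  92  91  90  86 120 176 153  96  87  91  92  92  91
   92  91  91  93]
 [ 92  88  93  91  91  92  93  92  90 108 178 154  97  91  89  93  91  90
   92  92  91  90]
 [ 90  92  92  92  90  94  92  92  90  96 175 154  97  90  91  90  91  91
   91  94  92  91]
 [ 90  90  91  90  90  91  92  91  91  94 176 158  98  90  93  92  91  93
   91  93  92  90]
 [ 89  90  91  90  92  92  91  90  89  89  89  89  89  89  90  93  89  92
   89  90  91  89]]
screw by depth [array([0.5866, 0.2176, 0.0685]), array([0.5831, 0.2193, 0.0724]), array([0.5892, 0.2205, 0.0668]), array([0.5857, 0.222 , 0.0702]), array([0.5801, 0.2196, 0.0681]), array([0.5852, 0.2248, 0.0692]), array([0.5821, 0.2245, 0.0696])]
```

The driver is vertical. The tip is at side pixel (246.5,243), the screw at (247,256.5), and the vertical through the tip lands at (247.2,255.6). Nudging +2 mm in y and lowering about 31 mm.

Emit:
send_rows(commands=[[1,[0.001,0.003,-0.03],[0,0,0]],[1,[0,0.003,-0.04],[0,0,0]],[1,[0,0.002,-0.03],[0,0,0]],[1,[0,0,-0.02],[0,0,0]],[1,[0,0,0],[0,0,0]]])

```text
clock: 13.4
tool_pos: [0.5738, 0.2181, 0.2632]
orientation: [-151.3, -0.1, 84.3]
force: [0.1, -0.0, -2.5]
opening: 0.0294
```

```bash
cat > chk.py <<'E'
from h import *
go([.5749,.2199,.2615],[-151.1,0,84.4],1)
S=snapshot("side"); o=sensors.get_obs()
Rt=R.from_euler('xyz',o["orientation"],degrees=True).as_matrix(); G=o["tool_pos"]-.0188*Rt[:,2]
tip=G-[0,0,.173]; print("tip FK",tip.round(4),"proj",proj(S,tip).round(2),"down",proj(S,[tip[0],tip[1],.07]).round(2),"t",o["clock"],"qvel",o["qvel"].round(2))
P=pts(S,243,236,251,262)
for r in range(0,26):
    m=P[r][:,2]>.064
    if m.any():print(236+r,243+np.where(m)[0][[0,-1]],np.mean(P[r][m],0).round(4))
cv2.imwrite("pics/g1.png",crop(S,205,195,75,95,6)); cv2.imwrite("pics/g1full.png",S["color"])
E
python3 chk.py
```

```text
at [0.5738 0.2181 0.2632] [-1.5134e+02 -1.0000e-01  8.4270e+01] op 0.0294 F [ 0.1 -0.  -2.5] q [  28.5   30.7   22.3  -16.3 -105.3 -125.2]
total shift [ 0.0044  0.0071 -0.0068] turn [-0.0002  0.0007  0.0004]  per row of 1 [ 0.0044  0.0071 -0.0068] [-0.0002  0.0007  0.0004]
tip FK [0.5829 0.2172 0.1071] proj [[246.96 249.08]] down [[247.22 255.82]] t 13.45 qvel [ 0.03 -0.29  0.97  0.11 -0.54 -0.17]
236 [243 250] [0.5794 0.2313 0.195 ]
237 [243 250] [0.5793 0.232  0.1912]
238 [243 250] [0.563  0.2981 0.2857]
239 [243 250] [0.5796 0.2316 0.1809]
240 [244 248] [0.5811 0.2318 0.1759]
241 [245 248] [0.5811 0.2265 0.1633]
242 [246 247] [0.5815 0.2253 0.1564]
243 [246 247] [0.5827 0.221  0.1448]
244 [246 247] [0.5826 0.2217 0.1407]
245 [246 247] [0.5828 0.2216 0.1353]
246 [246 247] [0.583  0.2213 0.1296]
247 [246 247] [0.5829 0.222  0.1255]
248 [246 247] [0.5831 0.2215 0.1195]
256 [246 247] [0.5847 0.219  0.0714]
257 [245 248] [0.5846 0.22   0.0673]
258 [246 247] [0.5839 0.2235 0.0675]
```

View pics/g1.png

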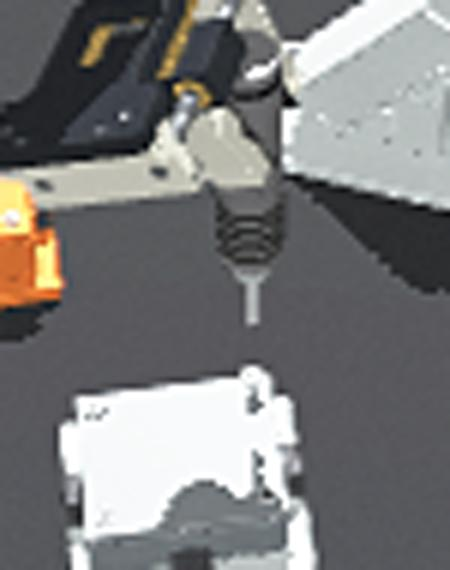

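View pics/g1full.png

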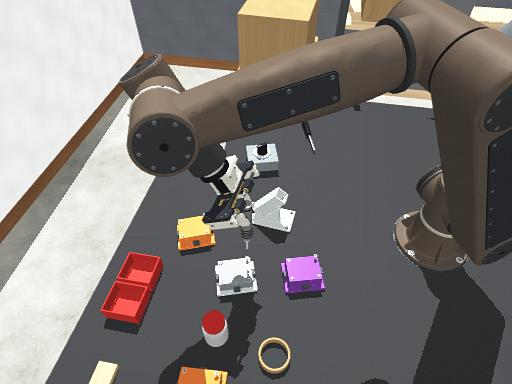

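Emit:
send_rows(commands=[[1,[0.005,0.007,-0.028],[0,0.0007,0]],[1,[0,0,0],[0,0,0]],[1,[0,0,0],[0,0,0]]])

```text
clock: 13.75
tool_pos: [0.5757, 0.2199, 0.2571]
orientation: [-151.2, -0.1, 84.3]
force: [-0.2, 0.2, -1.8]
opening: 0.03
```

```bash
python3 chk.py; python3 chk.py | tail -n +3 | head -1
python3 - <<'E'
from h import *
S=snapshot("side");T=snapshot("top")
cv2.imwrite("pics/g2.png",np.hstack([crop(S,205,195,75,75,5),crop(S,240,134,48,48,8)[:375]]))
E
```

```text
at [0.5757 0.2199 0.2571] [-1.512e+02 -1.300e-01  8.426e+01] op 0.03 F [-0.2  0.2 -1.8] q [  28.5   31.2   22.3  -16.4 -104.9 -125. ]
total shift [-0.0033  0.0001  0.0176] turn [-0.0003  0.0003  0.0004]  per row of 1 [-0.0033  0.0001  0.0176] [-0.0003  0.0003  0.0004]
tip FK [0.5846 0.219  0.1003] proj [[246.34 250.77]] down [[246.57 256.25]] t 13.8 qvel [ 0.05  0.07 -0.13 -0.09 -0.08  0.03]
236 [243 250] [0.579  0.2328 0.1972]
237 [243 250] [0.5791 0.2327 0.1922]
238 [243 250] [0.5791 0.2333 0.1883]
239 [243 250] [0.5793 0.2328 0.1827]
240 [243 249] [0.5807 0.2335 0.1786]
241 [243 249] [0.5809 0.233  0.1728]
242 [244 248] [0.5813 0.232  0.1664]
243 [244 247] [0.584  0.2274 0.1538]
244 [245 246] [0.5851 0.2236 0.1429]
245 [245 246] [0.5855 0.2223 0.1357]
246 [245 246] [0.5852 0.224  0.1331]
247 [245 246] [0.5852 0.2245 0.1287]
248 [245 246] [0.5857 0.2231 0.1212]
249 [245 246] [0.5859 0.2228 0.1153]
250 [246 248] [0.5184 0.4925 0.5461]
256 [246 247] [0.5854 0.2166 0.0673]
257 [245 248] [0.5843 0.2214 0.0697]
258 [246 247] [0.5836 0.2249 0.0699]
tip FK [0.5845 0.219  0.1004] proj [[246.35 250.78]] down [[246.58 256.25]] t 13.85 qvel [ 0.08 -0.05 -0.04  0.03 -0.01 -0.01]
```

View pics/g2.png

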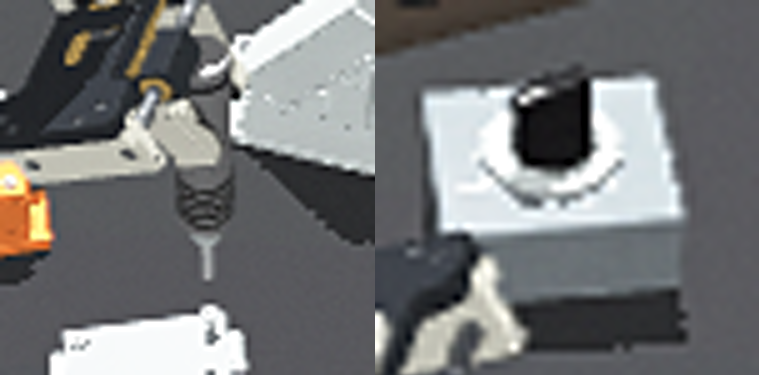

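```bash
python3 -c "
from h import *
print(order.close_job())"
```

```text
the job is handed in; nothing more can be done
None
```

I handed the job in at about 14 s. The knob is at its mark, and the driver is held upright and still over the proud screw. The hand-in reports no verdict.

- **Knob:** I turned it about 44° clockwise by its grip bar. The gripper's final angle put the pointer at 44.6° in the world frame, and the long mark measured 44° to 44.8°. Pictures taken after release and just before hand-in show the line still pointing at the mark.
- **Driver:** I drew it about 148 mm along the tube, with only a few newtons at the wrist, then lifted it and turned it upright. It is about 1° or less from vertical in the side view.
- **Tip over the screw:** The tip is about 1 mm from the screw's axis by arm pose and depth map, and 3 to 4 cm above the head. It touches nothing: the remaining wrist force, about 2 N, is roughly the driver's weight. The joints were nearly still.

**Checks that disagreed:** The two cameras differ by about 5 mm in y, so I placed the tip using the arm pose and the side depth map. Tip height came out as 0.100 m from the arm pose and up to about 0.11 m from depth; both are within the two to five centimetres asked for. The arm hides the top camera at the end, so the final check rests on the side view alone. I saw no sign that anything else on the bench had moved.

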